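# Seat a trolley castor's roller cone and rock it free

### The arm

A 7-joint arm with a two-finger parallel gripper is mounted at the origin on the work surface. World frame = base frame: x ahead of the robot, y to its left, z up, the work surface at z = 0. Lengths are in m, angles in rad, forces in N, time in s.
With the tool pointing down it reaches from about 0.4 to 0.875 m from the base axis. Payload 6.5 kg.
Tool frame: the origin (TCP) lies between the finger pads; the fingertips stand 19 mm ahead of it and the grasp point (between the pads) is the TCP; x points along the fingers, y is the direction in which the jaws open and shut, and the axes are right-handed (so a half turn about x gives the same grasp; the last joint's range is limited). The gripper opens to 88 mm and grips with 3 to 60 N. Pads are 18 mm wide; open, the fingers measure 123 mm over their backs; the gripper's body (75 mm by 187 mm) begins 45 mm behind the grasp point.
Start: joints at [-1.276, 0.536, -0.004, 1.538, 0.003, 1.067, -0.071], TCP at [0.229, 0.608, 0.258] pointing down, gripper open.
Joint ranges: [-2.7, 2.7], [-0.37, 2.16], [-1.27, 1.26], [0.24, 2.4], [-1.31, 4.45], [0.19, 1.91], [-2.76, 2.76]. Speed limits (rad/s): [2.39, 2.39, 3.14, 3.14, 3.14, 3.14, 3.14].

### API

Orientations are given as a 3x3 rotation matrix whose columns are the frame's x, y, z axes.
In Python, from plant import bot gives the robot as it stands.
- The arm moves only by the tool play_rows, never from a script. Its argument "series" is one flat list of numbers, 7 for each row, row after row: the turn, a rotation vector about the tool's x, y, z in units of 8 degrees (1.0 is 8 degrees), then the shift along the tool's x, y, z in units of 25 mm (1.0 is 25 mm), then the opening, from 0 (shut) to 1 (fully open). In form: [rx, ry, rz, x, y, z, claw, rx, ry, rz, x, y, z, claw, ...]. A call has 1 to 12 rows; each row is the pose to reach, as a shift and turn from the pose commanded when the call began, along the tool's axes at that moment; what a row does not reach only later rows make up. A row lasts 1/10 s, in which the tool goes at most 50 mm and 8.59 degrees, less where a joint would pass 70% of its speed; a pose out of reach is approached as far as the arm can. A call with a gripper value outside its range is refused whole. The fingers move at their own pace and stop on an object; "force" is the grip in N (left out, the last holds). Time passes only in rows, so rows that repeat a pose let the fingers close. It gives the time, the measured TCP pose, the force and the opening at its end, in the units of the state.
- bot.observe(): the state, without advancing time (a new reading comes with each control period).
- bot.read_camera(name): name is "scene" or "top" or "wrist"; returns the picture (384x512x3 uint8, red, green, blue); there is no depth.
- bot.camera_params(name): a dict with "mtx" (3x3 intrinsics, pixels), "R" (3x3) and "t" (3): a world point X has camera coordinates R X + t; the wrist camera has in their place "tool_from_camera" (4x4, takes a point from camera to tool coordinates, whose origin is the TCP and whose axes are the tool frame's). Camera axes: x right, y down, z forward; pixel columns grow to the right and rows downward; lengths in m; the calibration is good to about 2 mm. A picture is of the moment at which its call begins: read the wrist's pose just before it. camera_params takes no time and is no camera call.
- bot.job_done(): hands the job in, once; it reports no verdict.
The state is a dict: "t": time; "joints": joint angles; "joint_velocities": joint speeds; "joint_torque": joint torques, N m; "eef_pos": TCP position; "eef_rot": TCP orientation; "contact_force": force on the tool from outside, world axes, zero at the start; "moment": the same for the moment, N m; "grip_width": opening from 0.0 (shut) to 1.0 (fully open).
Only numpy, scipy, OpenCV 4.12 (cv2) and the standard library are available. Lean on these libraries where they do the work, as an engineer would, in place of code of your own. Each camera call takes 0.05 s, during which the arm holds its last target. There are 200 camera calls.

### The job

One of the storeroom trolley's castors is being put back together upside down on the table: lift the fork with its wheel out of the empty tin, lower its roller cone into the cup of the swivel head that is screwed to the board, wheel in line with the plate's long sides, and ease it down past the rubber dust ring until it is fully home. Then bed the rollers in and check that it rocks free: keep a light push on it, about 12 N on the cup with the castor's own weight counted in, and under that push swing the wheel a good 30 degrees clockwise (seen from above), then as far anticlockwise, bring it back in line and let go. Feel your way and never force it, over 25 N marks the cup; leave the food cans and the tape roll where they are.

Things in the scene. Friction and masses are not known exactly. Their poses are not given: they have to be found in the camera images.
- castor: Castor fork and wheel, upside down, one stiff piece (brake on, wheel does not roll), 0.45 to 0.75 kg: black wheel 100 mm across, 30 mm wide, on top in a dark steel fork, bearing stem below. Origin: lower end of the stem, on the swivel axis; z up along that axis, x to where the wheel trails, y along the axle. Starts upright in the tin, its crown on the rim, origin 22 mm above the table.
- castor_grip (a point): Point on the swivel axis 116 mm above the castor's origin, inside the wheel, whose flat sides stand at y = -15 and +15 mm; the wheel reaches 12 mm or more above it within 11 mm in x. Good to take from above, fingers closing along the axle (y); fingertips can go 20 mm lower than this point before they meet the fork. Wheel centre: 22 mm in x and 91 mm above the origin, top at 141 mm.
- castor_cone (a point): Centre of the roller cone's lower, small end, on the swivel axis 9 mm above the castor's origin. Cone: 36.6 mm across here, 43.6 mm across 14 mm higher. Below it the stem end, 20 mm across; above it, 25 to 33 mm over the origin, a collar 54 mm across, then the round crown, 72 mm across, 4 mm thick.
- castor_pedal (a point): Middle of the brake pedal of the castor: 74 mm from the swivel axis along the castor's x, 52 mm above its origin, on the trailing side; shows how far the castor is swung.
- plate: Swivel head, fixed: plywood board 190 x 150 x 18 mm, on it a steel plate 114 x 92 x 6 mm with four bolts, on that a round aluminium bearing housing, 78 mm across, rim 73.5 mm above the table, holding a steel cup under a black rubber dust ring. Origin under the board's centre on the housing's axis, z up, x along the long sides of plate and board.
- plate_seat (a point): Nominal place of the castor's origin when the cone is home: on the housing's axis, 44 mm above the table, axes as the plate's. The true height differs by up to 2 mm either way from castor to castor (shims under the cup) and has to be felt: the greased cup is a hard stop. It opens at 14 degrees to its axis and centres the cone if that may give sideways. Crown then 1.5 to 5.5 mm above the rim.
- plate_ring (a point): Centre of the dust ring's upper edge, in the housing's mouth, 73 mm above the table. Going down, the collar meets this springy ring some 5 mm above nominal home and does not pass under the castor's weight alone: it takes 10 to 20 N on the ring, weight included. The collar is through it some 2 mm above nominal home; the rest goes with little force until the cup stops it.
- cup: The plain steel cup in the housing, tapered inside, 36 mm across at the bottom and 44 mm at the top, top about 67.5 mm above the table. Fixed. Same origin and axes as the plate: this pose does not show the cup's true height, which shims under it set up to 2 mm higher or lower.
- tin: Empty food tin, loose, 67 mm across, 60 mm inside, 55 mm high, open on top; the castor hangs in it. Origin at the centre of its underside.
- food_can_a: Full food can with a paper label, 75 mm across, 110 mm high, standing at one side. Leave it. Origin at the centre of its underside.
- food_can_b: Another such food can, 75 mm across, 110 mm high, at the other side. Leave it. Origin at the centre of its underside.
- tape_roll: Roll of brown parcel tape lying flat, 104 mm across, 48 mm high. Leave it. Origin at the centre of its underside.
Things that resemble listed ones, but are neither listed nor needed, are in the scene too. What is meant by the castor is not yellow, and is the smaller of those in its own colour. Several things look just like the plate: the one meant starts farthest to the robot's left.

How it is judged:
By the outcome, as a careful person would: the job done as asked, in the order asked, and still so for the second after the job is handed in, with the robot touching nothing.
It also fails if it takes over 64 s, if anything falls off the work surface, if the arm or the gripper's body presses on something with over 40 N, if the wrist force passes 120 N, or if a joint passes its speed limit or range.

## Working session

There is one attempt and no reset: what is moved stays moved. The work goes in short steps, Python scripts to look and compute and a tool call to move; the robot and the scene stay as the last step left them, time stands still between calls to the robot, and variables do not carry over. Pictures are saved under pics/ and viewed, about 8 in all and at most 12, crops included, and the job is handed in when it is done.

Besides the shell and the picture viewer there is one more tool, called after "Emit:" by a JSON object that holds its "method" and its "body". play_rows: Moves the arm, as the interface text tells. Its arguments: {"type":"object","properties":{"series":{"type":"array"},"force":{"type":"number"}},"required":["series"]}

```bash
mkdir -p pics; ls
python3 - <<'E'
from plant import bot
import cv2,numpy as np
for n in("scene","top"):
    p=bot.camera_params(n);print(n,p)
    im=bot.read_camera(n);cv2.imwrite(f"pics/{n}0.png",im[:,:,::-1])
print(bot.camera_params("wrist"))
s=bot.observe();print(s)
E
```

```text
pics
scene {'mtx': array([[410.4300395 ,   0.        , 257.42779532],
       [  0.        , 410.4300395 , 187.23307777],
       [  0.        ,   0.        ,   1.        ]]), 'R': array([[-0.86404067,  0.50342091, -0.0010533 ],
       [ 0.3357659 ,  0.57472647, -0.74629133],
       [-0.3750933 , -0.64517972, -0.66561862]]), 't': array([ 0.41587619, -0.08769381,  1.61710367])}
top {'mtx': array([[369.71392582,   0.        , 259.7450811 ],
       [  0.        , 369.71392582, 193.44337489],
       [  0.        ,   0.        ,   1.        ]]), 'R': array([[-5.42474535e-04, -9.99958211e-01,  9.12588048e-03],
       [-9.99189013e-01,  1.74586554e-04, -4.02651927e-02],
       [ 4.02619168e-02, -9.14032235e-03, -9.99147353e-01]]), 't': array([2.64274102e-04, 4.86472660e-01, 1.06112319e+00])}
{'mtx': array([[275.47760202,   0.        , 258.53470575],
       [  0.        , 275.47760202, 190.02572265],
       [  0.        ,   0.        ,   1.        ]]), 'tool_from_camera': array([[ 8.90384959e-05, -2.85104791e-01,  9.58496349e-01,
        -1.26897546e-01],
       [ 9.99998916e-01, -1.38321040e-
[... 330 characters left out ...]
, -0.07121272]), 'joint_velocities': array([-0.00080862, -0.00276796,  0.00035285, -0.0036428 , -0.00012563,
       -0.00156504, -0.0005267 ]), 'joint_torque': array([ 2.50089666e-03, -5.72076058e+01,  9.93901379e-01, -2.52230680e+01,
       -5.61210990e-02,  1.33638663e-02,  3.06564289e-05]), 'eef_pos': array([0.22931462, 0.60765832, 0.25694361]), 'eef_rot': array([[-3.97755420e-04,  3.52964616e-01,  9.35636586e-01],
       [-1.48613380e-03,  9.35635418e-01, -3.52964807e-01],
       [-9.99998817e-01, -1.53087482e-03,  1.52398587e-04]]), 'contact_force': array([-0.07419261, -0.04145907, -1.43961068]), 'moment': array([ 0.0382863 , -0.00080376, -0.01224465]), 'grip_width': 1.0017457488071104}
```

View pics/scene0.png

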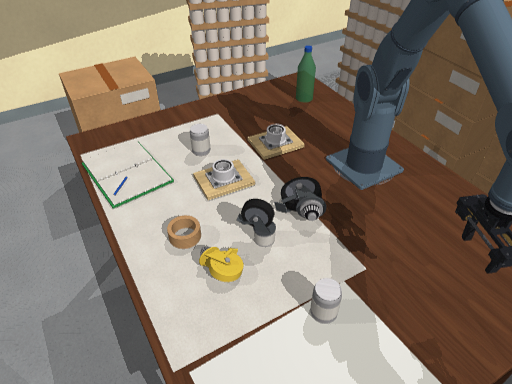

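View pics/top0.png

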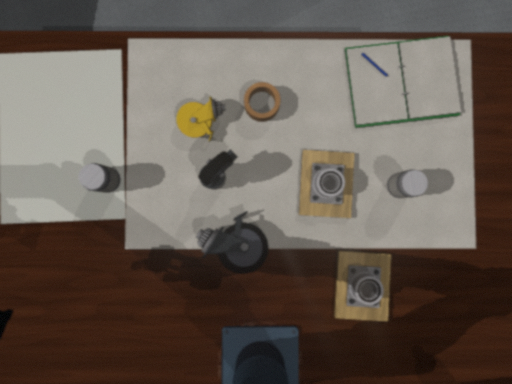

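The scene shows the castor standing in its tin at scene (260,222) and top (215,170). The target plate is at top (330,183), left of the other one at (365,288). A large castor lies at (240,245) and the yellow one at (197,118). I'll enlarge the crops.

```bash
python3 - <<'E'
import cv2,numpy as np
t=cv2.imread("pics/top0.png");s=cv2.imread("pics/scene0.png")
a=cv2.resize(t[140:200,185:255],None,fx=5.7,fy=5.7,interpolation=3)
b=cv2.resize(t[140:224,290:365],None,fx=5,fy=5,interpolation=3)[:,:375]
c=cv2.resize(s[190:250,230:285],None,fx=5.7,fy=5.7,interpolation=3)
h=420
def pad(x):
    o=np.zeros((h,x.shape[1],3),np.uint8);o[:x.shape[0]]=x[:h];return o
o=np.hstack([pad(a),pad(b)]);print(a.shape,b.shape,c.shape,o.shape)
cv2.imwrite("pics/c1.png",o);
E
cat > h.py <<'E'
from plant import bot
import numpy as np,cv2
def ray(n,u,v,st=None):
    p=bot.camera_params(n);d=np.linalg.inv(p["mtx"])@[u,v,1]
    if n=="wrist":
        T=p["tool_from_camera"];R=st["eef_rot"];return R@T[:3,3]+st["eef_pos"],R@T[:3,:3]@d
    return -p["R"].T@p["t"],p["R"].T@d
def at(n,u,v,z,st=None):
    o,d=ray(n,u,v,st);return o+d*(z-o[2])/d[2]
def proj(n,X,st=None):
    p=bot.camera_params(n);X=np.asarray(X,float)
    if n=="wrist":
        T=p["tool_from_camera"];c=T[:3,:3].T@(st["eef_rot"].T@(X-st["eef_pos"])-T[:3,3])
    else: c=p["R"]@X+p["t"]
    q=p["mtx"]@c;return q[:2]/q[2]
E
python3 -c "
from h import *
print(at('top',330,183,.0735),at('top',214,170,.12),at('scene',257,212,.13),at('scene',223,166,.0735))"
```

```text
(342, 399, 3) (420, 375, 3) (342, 314, 3) (420, 774, 3)
[ 0.51242684 -0.19128874  0.0735    ] [0.54310182 0.12009829 0.12      ] [0.55638916 0.12655594 0.13      ] [ 0.51664815 -0.18847162  0.0735    ]
```

View pics/c1.png

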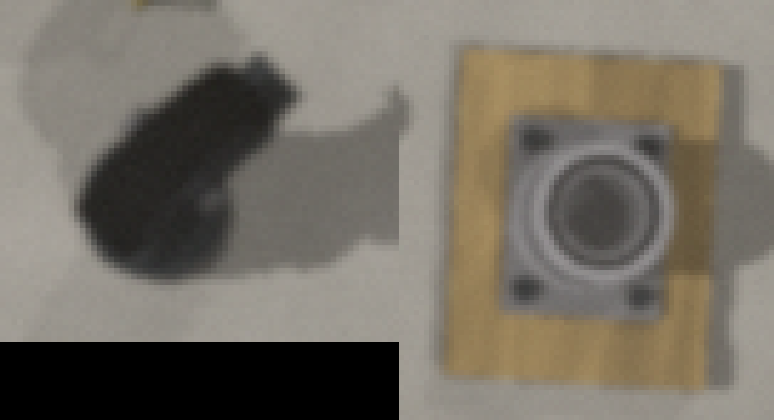

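The castor trails up and to the right in the top view (crown about (214,177), pedal about (233,155)), so its yaw is about -41°. The plate's long side has a yaw of about -3.5°. I'll move above the castor for a wrist view.

Emit:
{"method": "play_rows", "body": {"series": [0.5,0,0,-0.3,-1,1.4,1,0.8,0,0,-0.5,-2.2,3,1,1.1,0,0,-0.8,-3.4,4.6,1,1.4,0,0,-1,-4.6,6.2,1,1.7,0,0,-1,-5.8,7.9,1,2,0,0,-1,-7,9.5,1,2.3,0,0,-1,-8.2,11.1,1,2.5,0,0,-1,-9.4,12.7,1,2.5,0,0,-1,-10.6,14.4,1,2.5,0,0,-1,-11.8,16,1,2.5,0,0,-1,-12.9,17.5,1,2.5,0,0,-1,-13.8,18.7,1]}}

```text
t: 1.3
eef_pos: [0.5461, 0.1171, 0.2826]
eef_rot: [[0.0, 0.653, 0.757], [-0.001, 0.757, -0.653], [-1.0, -0.001, 0.001]]
contact_force: [0.9, 0.5, 0.1]
grip_width: 1.002
```

Run:
```python
from h import *
bot.read_camera("wrist");bot.read_camera("wrist")
s=bot.observe();im=bot.read_camera("wrist")
print(s["t"],s["eef_pos"],s["eef_rot"],s["joints"],s["contact_force"],s["joint_velocities"].max())
np.save("s1.npy",s,allow_pickle=True)
cv2.imwrite("pics/w1.png",cv2.resize(im[:,:,::-1],None,fx=1.5,fy=1.5,interpolation=3))
```

```text
1.4 [0.54739702 0.11364291 0.28267903] [[ 0.00135281  0.65872144  0.75238569]
 [-0.00329923  0.75238523 -0.6587151 ]
 [-0.99999364 -0.00159118  0.00319111]] [-0.50704655  0.35919924  0.28103705  1.7716261  -0.11012145  1.02591592
  0.66577832] [ 0.67451718  0.12379913 -0.18948729] 0.0261195549247701
```

View pics/w1.png

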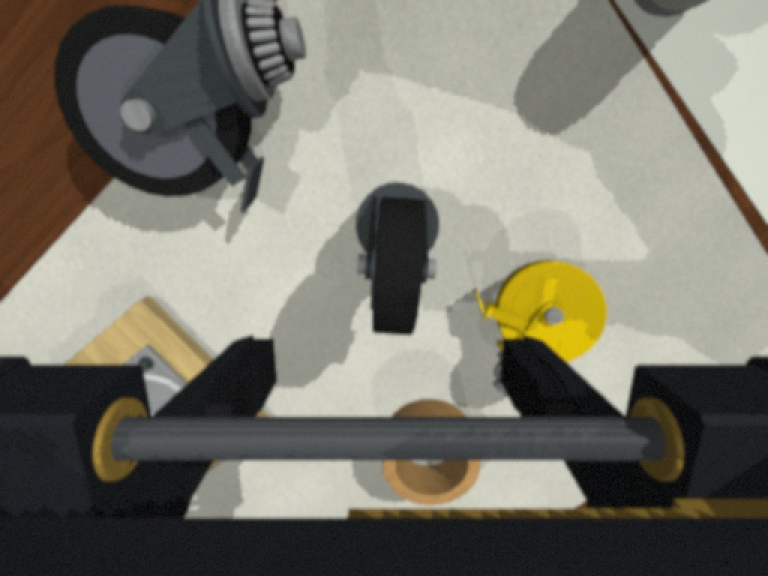

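The wrist view shows the crown circle spanning (1.5x pixels) columns 357–439 with its top at 183. The axle ends are at (362,264) and (432,269), and the wheel tread's far end runs from (373,331) to (415,333). I'll fit the pose from these.

Run:
```python
from h import *
from scipy.optimize import least_squares
s=np.load("s1.npy",allow_pickle=True).item()
R=s["eef_rot"]
th=np.linspace(0,2*np.pi,200)
def pr(P):return np.array([proj("wrist",p,s) for p in P])*1.5
def f(q):
    x,y,a,L=q;c,sn=np.cos(a),np.sin(a);M=np.array([[c,-sn,0],[sn,c,0],[0,0,1]]);o=np.array([x,y,.022])
    cr=pr([o+[.036*np.cos(t),.036*np.sin(t),.037] for t in th])
    ax=pr([o+M@[.022,-L,.091],o+M@[.022,L,.091]]);ax=ax[np.argsort(ax[:,0])]
    tr=pr([o+M@[.022,-.015,.091]+M@[.05*np.cos(b),0,.05*np.sin(b)] for b in th]+[o+M@[.022,.015,.091]+M@[.05*np.cos(b),0,.05*np.sin(b)] for b in th])
    return np.r_[cr[:,0].min()-357,cr[:,0].max()-439,cr[:,1].min()-183,(ax-[[362,265],[432,269]]).ravel(),tr[:,1].max()-333]
r=least_squares(f,[.55,.117,-.72,.025],diff_step=1e-4,x_scale=[.01,.01,.1,.01]);x,y,a,L=r.x
print(r.x,np.degrees(a),r.fun)
ty=R[:,1];print("castor y angle",np.degrees(a)+90,"tool y",np.degrees(np.arctan2(ty[1],ty[0])))
d=np.array([x,y,.138])-s["eef_pos"];print("delta tool(mm)",R.T@d*1000)
```

```text
Traceback (most recent call last):
  File "h.py", line 11, in proj
    p=bot.camera_params(n);X=np.asarray(X,float)
ValueError: time passes only in moves, steps and waits
```

```bash
sed -i 's/bot.camera_params(n)/cam(n)/; 2a import functools\ncam=functools.lru_cache(None)(lambda n:bot.camera_params(n))' h.py
cat > fit.py <<'E'
from h import *
from scipy.optimize import least_squares
s=np.load("s1.npy",allow_pickle=True).item()
R=s["eef_rot"]
th=np.linspace(0,2*np.pi,200)
def pr(P):return np.array([proj("wrist",p,s) for p in P])*1.5
def f(q):
    x,y,a,L=q;c,sn=np.cos(a),np.sin(a);M=np.array([[c,-sn,0],[sn,c,0],[0,0,1]]);o=np.array([x,y,.022])
    cr=pr([o+[.036*np.cos(t),.036*np.sin(t),.037] for t in th])
    ax=pr([o+M@[.022,-L,.091],o+M@[.022,L,.091]]);ax=ax[np.argsort(ax[:,0])]
    tr=pr([o+M@[.022,e,.091]+M@[.05*np.cos(b),0,.05*np.sin(b)] for b in th for e in (-.015,.015)])
    return np.r_[cr[:,0].min()-357,cr[:,0].max()-439,cr[:,1].min()-183,(ax-[[362,265],[432,269]]).ravel(),tr[:,1].max()-333]
r=least_squares(f,[.55,.117,-.72,.025],diff_step=1e-4,x_scale=[.01,.01,.1,.01]);x,y,a,L=r.x
print(r.x,np.degrees(a),r.fun)
ty=R[:,1];print("castor y angle",np.degrees(a)+90,"tool y",np.degrees(np.arctan2(ty[1],ty[0])))
d=np.array([x,y,.138])-s["eef_pos"];print("delta tool(mm)",R.T@d*1000)
E
grep -n cam h.py; python3 fit.py
```

```text
4:cam=functools.lru_cache(None)(lambda n:bot.camera_params(n))
6:    p=cam(n);d=np.linalg.inv(p["mtx"])@[u,v,1]
8:        T=p["tool_from_camera"];R=st["eef_rot"];return R@T[:3,3]+st["eef_pos"],R@T[:3,:3]@d
13:    p=cam(n);X=np.asarray(X,float)
15:        T=p["tool_from_camera"];c=T[:3,:3].T@(st["eef_rot"].T@(X-st["eef_pos"])-T[:3,3])
[ 0.53712991  0.13272321 -0.77189146  0.02591138] -44.22612276387652 [-1.83604902  1.04356416 -1.02417577  0.33112388 -0.4093646   0.35654882
 -0.88755835  2.42375511]
castor y angle 45.77387723612348 tool y 48.7975011704525
delta tool(mm) [144.60126602   7.82278089 -20.75499317]
```

Emit:
{"method": "play_rows", "body": {"series": [0.38,0,0,0.5,0.31,-0.83,0.75,0.38,0,0,1.8,0.31,-0.83,0.75,0.38,0,0,3.2,0.31,-0.83,0.75,0.38,0,0,4.5,0.31,-0.83,0.75,0.38,0,0,5.3,0.31,-0.83,0.75,0.38,0,0,5.68,0.31,-0.83,0.75,0.38,0,0,5.68,0.31,-0.83,0.75], "force": 45}}

```text
t: 2.15
eef_pos: [0.5332, 0.1406, 0.1397]
eef_rot: [[-0.002, 0.69, 0.724], [-0.0, 0.724, -0.69], [-1.0, -0.002, -0.002]]
contact_force: [-0.0, 0.2, 0.2]
grip_width: 0.748
```

Run:
```python
from h import *
s=bot.observe();im=bot.read_camera("wrist")
print(s["t"],s["eef_pos"],s["eef_rot"],s["contact_force"],s["grip_width"])
cv2.imwrite("pics/w2.png",cv2.resize(im[:,:,::-1],None,fx=1.3,fy=1.3))
```

```text
2.15 [0.53319862 0.14058979 0.13971637] [[-2.46251735e-03  6.89958166e-01  7.23845056e-01]
 [-3.42944815e-04  7.23846625e-01 -6.89960829e-01]
 [-9.99996909e-01 -1.94727942e-03 -1.54586730e-03]] [-0.0115361   0.19551624  0.24557084] 0.7481659305512028
```

View pics/w2.png

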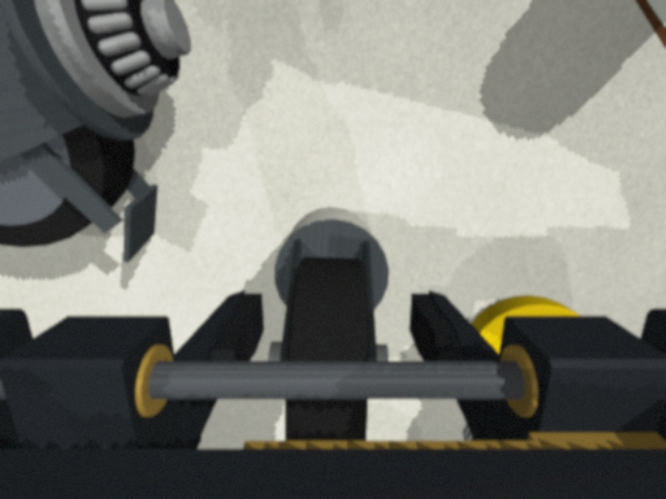

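Here the crown spans (1.3x pixels) columns 275–388 with its top at about 220. The wheel's near edges are at 287 and 377. I'll recheck the offset from this pose.

Run:
```python
from h import *
s=bot.observe();print(s["t"],s["eef_pos"],s["eef_rot"][:,1])
R=s["eef_rot"];p0=s["eef_pos"]
f=lambda u,v,z:R.T@(at("wrist",u/1.3,v/1.3,z,s)-p0)*1000
print(f(331.5,220,.059),f(275,275,.059),f(388,275,.059), f(331.5,258,.154))
c=np.array([.53713,.13272,.138]);print(R.T@(c-p0)*1000)
print(proj("wrist",[.53713,.13272,.059],s)*1.3)
```

```text
2.2 [0.53408817 0.14052223 0.14084085] [ 6.90255429e-01  7.23565754e-01 -2.04143746e-04]
[ 81.85559986  -3.00785014 -27.36683057] [ 81.84480741 -38.36555268   7.52393821] [81.83039803 31.9868037   7.61573526] [-13.14071236  -1.77885364 -35.02537195]
[ 2.83765384 -3.54520694  7.58796115]
[330.95080084 275.0892539 ]
```

Emit:
{"method": "play_rows", "body": {"series": [0,0,0,0,-0.13,0.16,0.75,0,0,0,0,-0.13,0.31,0.75,0,0,0,0,-0.13,0.31,0.75,0,0,0,0,-0.13,0.31,0.75]}}

```text
t: 2.6
eef_pos: [0.5382, 0.1319, 0.1413]
eef_rot: [[0.001, 0.691, 0.722], [0.0, 0.722, -0.691], [-1.0, 0.001, 0.0]]
contact_force: [-0.7, 0.9, -0.4]
grip_width: 0.754
```

Run:
```python
from h import *
s=bot.observe();R=s["eef_rot"];p0=s["eef_pos"];print(s["t"],p0,R[:,1])
c=np.array([.53713,.13272,.138]);print(R.T@(c-p0)*1000)
```

```text
2.6 [0.53817697 0.13192182 0.1412675 ] [0.6913922  0.72247904 0.00092562]
[ 3.2667842  -0.1502255  -1.30970085]
```

Emit:
{"method": "play_rows", "body": {"series": [0.06,0,0,0,0,0,0,0.06,0,0,0,0,0,0,0.06,0,0,0,0,0,0,0.06,0,0,0,0,0,0,0.06,0,0,0,0,0,0,0.06,0,0,0,0,0,0,0.06,0,0,0,0,0,0], "force": 50}}

```text
t: 3.3
eef_pos: [0.5377, 0.132, 0.1407]
eef_rot: [[-0.0, 0.697, 0.717], [-0.0, 0.717, -0.697], [-1.0, -0.0, -0.0]]
contact_force: [0.8, -0.6, -0.4]
grip_width: 0.334
```

Emit:
{"method": "play_rows", "body": {"series": [0,0,0,-0.15,0,0,0,0,0,0,-0.5,0,0,0,0,0,0,-1.1,0,0,0,0,0,0,-1.9,0,0,0,0,0,0,-2.8,0,0,0,0,0,0,-3.7,0,0,0,0,0,0,-4.4,0,0,0,0,0,0,-4.8,0,0,0,0,0,0,-4.8,0,0,0,0,0,0,-4.8,0,0,0]}}

```text
t: 4.3
eef_pos: [0.5372, 0.1319, 0.2601]
eef_rot: [[-0.001, 0.697, 0.717], [-0.0, 0.717, -0.697], [-1.0, -0.001, -0.001]]
contact_force: [-0.1, 0.6, -5.5]
grip_width: 0.335
```

Emit:
{"method": "play_rows", "body": {"series": [-0.4,0,0,0,-0.6,0.9,0,-0.9,0,0,0,-1.3,2,0,-1.5,0,0,0,-2.1,3.3,0,-2.1,0,0,0,-3,4.6,0,-2.7,0,0,0,-3.9,6,0,-3.3,0,0,0,-4.8,7.4,0,-3.9,0,0,0,-5.7,8.7,0,-4.4,0,0,0,-6.4,9.9,0,-4.8,0,0,0,-7,10.8,0,-5.1,0,0,0,-7.3,11.3,0,-5.1,0,0,0,-7.3,11.3,0,-5.1,0,0,0,-7.3,11.3,0]}}

```text
t: 5.5
eef_pos: [0.6124, -0.1949, 0.2593]
eef_rot: [[-0.003, 0.06, 0.998], [0.001, 0.998, -0.06], [-1.0, 0.001, -0.003]]
contact_force: [0.2, -0.4, -5.3]
grip_width: 0.337
```

Run:
```python
from h import *
for i in range(3):bot.read_camera("wrist")
s=bot.observe();im=bot.read_camera("wrist");s2=bot.observe()
for q in(s,s2):print(q["t"],q["eef_pos"],q["eef_rot"],q["contact_force"],q["moment"],q["grip_width"])
print(s["joints"])
np.save("s3.npy",s,allow_pickle=True)
cv2.imwrite("pics/w3.png",cv2.resize(im[:,:,::-1],None,fx=1.5,fy=1.5,interpolation=3))
```

```text
5.65 [ 0.61301022 -0.19378771  0.26019827] [[-9.00475385e-04  5.75775881e-02  9.98340628e-01]
 [ 1.23000345e-03  9.98340342e-01 -5.75764621e-02]
 [-9.99998838e-01  1.17611623e-03 -9.69801535e-04]] [ 0.17767553  0.40217106 -5.29617505] [0.06877669 0.05527372 0.00220409] 0.33358071483032764
5.7 [ 0.61313757 -0.19403189  0.26048008] [[-4.65532875e-04  5.75439869e-02  9.98342863e-01]
 [ 8.54649603e-04  9.98342630e-01 -5.75435749e-02]
 [-9.99999526e-01  8.26444906e-04 -5.13941260e-04]] [-0.49557171  0.34919688 -5.49658133] [0.08875612 0.04608254 0.04041354] 0.34070229687411824
[ 0.08978696  0.52740346  0.21210499  1.56498961 -0.1226009   1.06341354
  1.84688053]
```

View pics/w3.png

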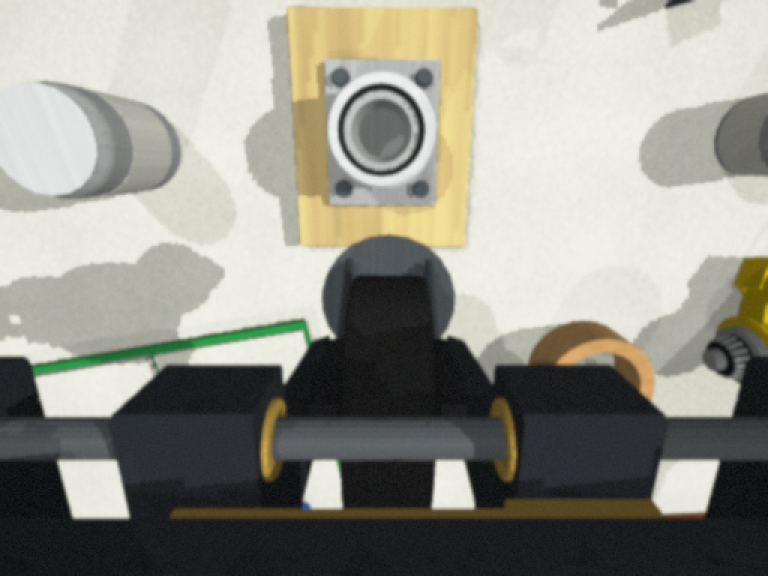

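The view shows the housing rim (1.5x pixels) spanning columns 328–440 and rows 70–187, with the dust ring centred near (383,128). The board's edges run (288,8)→(300,245) and (478,10)→(466,246). The held crown spans columns 322–455 with its top at row 236.

```bash
cat > m.py <<'E'
from h import *
from scipy.optimize import least_squares
s=np.load("s3.npy",allow_pickle=True).item();R=s["eef_rot"];p0=s["eef_pos"]
A=lambda u,v,z:at("wrist",u/1.5,v/1.5,z,s)[:2]
def yaw(a,b,z):
    d=A(*a,z)-A(*b,z);return np.degrees(np.arctan2(d[1],d[0])),np.linalg.norm(d)
print("board",yaw((300,245),(288,8),.018),yaw((466,246),(478,10),.018),"plate",yaw((328,206),(325,60),.024),yaw((435,206),(441,60),.024))
bc=[A(*q,.018) for q in((300,245),(288,8),(466,246),(478,10))];print("board centre",np.mean(bc,0))
th=np.linspace(0,2*np.pi,200)
def circ(c,r,z,l,rt,t,b=None):
    def f(q):
        P=np.array([proj("wrist",[q[0]+q[2]*np.cos(a),q[1]+q[2]*np.sin(a),z],s) for a in th])*1.5
        return [P[:,0].min()-l,P[:,0].max()-rt,P[:,1].min()-t]+([P[:,1].max()-b] if b else [])+[(q[2]-r)*2000]
    o=least_squares(f,[*c,r],diff_step=1e-4);return o.x,o.fun
pl,e=circ((.513,-.19),.039,.0735,328,440,70,187);print("rim",pl,e)
cc,e=circ(p0[:2],.036,p0[2]-.0817,322,455,236);print("crown",cc,e)
print("crown rel TCP tool",R.T@np.r_[cc[:2]-p0[:2],0]*1000)
print("castor->plate world",pl[:2]-cc[:2],"top cam rim",at("top",330,183,.0735))
print("tool yaw",np.degrees(np.arctan2(R[1,2],R[0,2])))
E
python3 m.py
```

```text
board (np.float64(-3.9831122187129466), np.float64(0.18675134116372938)) (np.float64(-3.175278344834725), np.float64(0.18639738328075675)) plate (np.float64(-4.548238315819082), np.float64(0.11374490369251501)) (np.float64(-3.9109290952397155), np.float64(0.11376084290163224))
board centre [ 0.51876731 -0.1927656 ]
rim [ 0.51831484 -0.19151411  0.03931962] [ 0.79881499 -0.79944468 -0.3264942   0.31854445  0.63924747]
crown [ 0.61156896 -0.1940711   0.03564243] [-0.39841264  0.39886667  0.03532349 -0.7151334 ]
crown rel TCP tool [ 9.49257275e-04 -3.65901720e-01 -1.42255820e+00]
castor->plate world [-0.09325412  0.00255699] top cam rim [ 0.51242684 -0.19128874  0.0735    ]
tool yaw -3.3007152182608968
```

Emit:
{"method": "play_rows", "body": {"series": [0.06,0,0,0,0,-0.4,0,0.06,0,0,0.1,-0.05,-1,0,0.06,0,0,0.4,-0.1,-1.8,0,0.06,0,0,0.8,-0.12,-2.6,0,0.06,0,0,1.3,-0.12,-3.3,0,0.06,0,0,1.8,-0.12,-3.65,0,0.06,0,0,2.1,-0.12,-3.73,0,0.06,0,0,2.2,-0.12,-3.73,0,0.06,0,0,2.2,-0.12,-3.73,0,0.06,0,0,2.2,-0.12,-3.73,0]}}

```text
t: 6.7
eef_pos: [0.5208, -0.1932, 0.2063]
eef_rot: [[0.001, 0.067, 0.998], [-0.0, 0.998, -0.067], [-1.0, -0.0, 0.001]]
contact_force: [-0.4, -0.2, -4.1]
grip_width: 0.336
```

Run:
```python
from h import *
for i in range(2):bot.read_camera("wrist")
s=bot.observe();im=bot.read_camera("wrist");sc=bot.read_camera("scene");s2=bot.observe()
for q in(s,s2):print(q["t"],q["eef_pos"],q["eef_rot"][:,2],q["contact_force"],q["grip_width"],q["joints"][6])
np.save("s4.npy",s,allow_pickle=True)
a=cv2.resize(im[40:240,140:380,::-1],None,fx=2.5,fy=2.5,interpolation=3)[:500,:440]
a=cv2.resize(im[20:220,180:340,::-1],None,fx=2.5,fy=2.5,interpolation=3)
b=cv2.resize(sc[110:210,180:260,::-1],None,fx=5,fy=5,interpolation=3)
print(a.shape,b.shape)
cv2.imwrite("pics/w4.png",np.hstack([a,b]))
```

```text
6.8 [ 0.5205928  -0.1932944   0.20624961] [ 0.99773602 -0.06724108  0.00121521] [ 0.27547761  0.4067305  -4.69449112] 0.3353839593195297 1.8825803571810962
6.9 [ 0.52028828 -0.19329759  0.20605637] [ 9.97725071e-01 -6.74103705e-02  7.23748699e-04] [-0.14435531 -0.05661989 -5.36483122] 0.3377384021218454 1.8826092976191695
(500, 400, 3) (500, 400, 3)
```

View pics/w4.png

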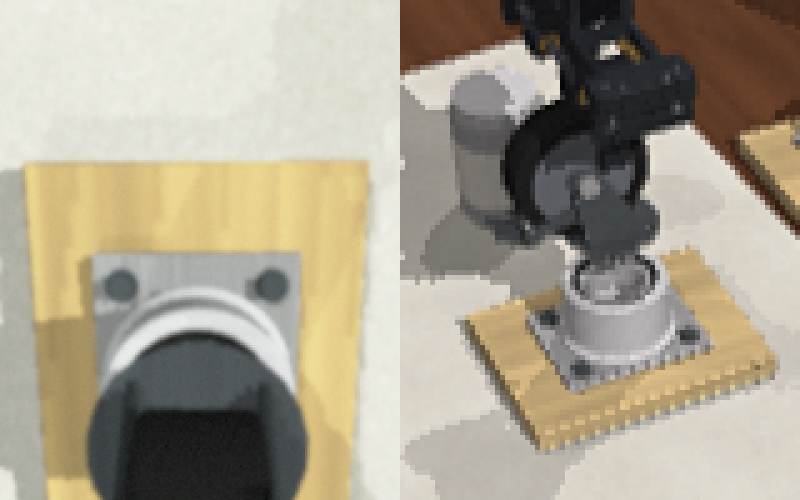

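The scene crop shows the stem just above the housing mouth, apparently concentric. In the wrist crop the rim top is at row 287 with its right edge at 297, the crown spans 88–308 with its top at 330, and the plate edges are at 92 and 300.

```bash
cat > m2.py <<'E'
from h import *
from scipy.optimize import least_squares
s=np.load("s4.npy",allow_pickle=True).item();R=s["eef_rot"];p0=s["eef_pos"]
th=np.linspace(0,2*np.pi,400)
g=lambda P:(P-[180,20])*2.5
def P(c,r,z):return g(np.array([proj("wrist",[c[0]+r*np.cos(a),c[1]+r*np.sin(a),z],s) for a in th]))
def fit(r,z,t,rt,l=None):
    f=lambda q:[P(q,r,z)[:,0].max()-rt,P(q,r,z)[:,1].min()-t]+([P(q,r,z)[:,0].min()-l] if l else [])
    o=least_squares(f,p0[:2],diff_step=1e-4);return o.x,o.fun
rim=fit(.039,.0735,287,298);cr=fit(.036,p0[2]-.0817,330,308,88)
T=lambda w:R.T@np.r_[w-p0[:2],0]*1000
print(rim,cr);print("rel tool",T(rim[0]),T(cr[0]))
print("plate edge cols tool y",[ (R.T@(at("wrist",180+x/2.5,20+253/2.5,.024,s)-p0)*1000) for x in(92,300)])
E
python3 m2.py
```

```text
(array([ 0.51047797, -0.1931296 ]), array([ 0.00000000e+00, -5.68434189e-14])) (array([ 0.51568129, -0.19328874]), array([ 3.16500436,  0.28503316, -3.16486781]))
rel tool [ -0.01214213  -0.51571211 -10.10301126] [-0.00587039 -0.32461235 -4.90077192]
plate edge cols tool y [array([182.1896928 , -46.22336948, -59.39211183]), array([182.1660904 ,  44.42900295, -59.25980359])]
```

```bash
cat >> m2.py <<'E'
print("----")
for dz in(-2,-4,-6):
    c=(p0+R@[0,0,dz/1000])[:2]
    print(dz,"rim top row",P(c,.039,.0735)[:,1].min(),"cols",P(c,.039,.0735)[:,0].min(),P(c,.039,.0735)[:,0].max(),"crown top",[(round(P(c,.036,p0[2]-h)[:,1].min(),1),round(P(c,.036,p0[2]-h)[:,0].max(),1)) for h in(.0817,.085)])
    for X,z in((57,.024),(95,.018)):
        print("  edge row",g(proj("wrist",np.r_[(c+R[:2,2]*-X/1000),z],s)))
E
python3 m2.py|sed -n '/--/,$p'
```

```text
----
-2 rim top row 308.97188058005815 cols 98.66071225059578 298.47501103683453 crown top [(np.float64(339.8), np.float64(311.8)), (np.float64(338.0), np.float64(310.1))]
  edge row [198.1646544 253.2437769]
  edge row [198.06936475 161.26278366]
-4 rim top row 303.58506802973625 cols 98.44449202429416 298.6856264638009 crown top [(np.float64(333.2), np.float64(312.1)), (np.float64(331.5), np.float64(310.4))]
  edge row [198.16138735 248.51056899]
  edge row [198.06585553 156.26830936]
-6 rim top row 298.1742326168668 cols 98.22734600826514 298.89714358480006 crown top [(np.float64(326.7), np.float64(312.3)), (np.float64(325.1), np.float64(310.7))]
  edge row [198.15810779 243.75923713]
  edge row [198.06233265 151.25437694]
```

Run:
```python
import cv2
a=cv2.imread("pics/w4.png",0)[:,:400]
for c in(180,198,216):print(c,[(y,int(a[y,c])) for y in range(278,350,3)])
for r in(425,445,455):print(r,[(x,int(a[r,x])) for x in list(range(76,104,3))+list(range(292,322,3))])
```

```text
180 [(278, 173), (281, 172), (284, 174), (287, 187), (290, 207), (293, 208), (296, 194), (299, 162), (302, 128), (305, 131), (308, 156), (311, 190), (314, 217), (317, 229), (320, 233), (323, 232), (326, 226), (329, 199), (332, 118), (335, 46), (338, 44), (341, 53), (344, 70), (347, 81)]
198 [(278, 170), (281, 171), (284, 177), (287, 199), (290, 215), (293, 213), (296, 188), (299, 155), (302, 137), (305, 150), (308, 184), (311, 211), (314, 220), (317, 225), (320, 225), (323, 224), (326, 213), (329, 168), (332, 78), (335, 38), (338, 46), (341, 63), (344, 74), (347, 82)]
216 [(278, 174), (281, 172), (284, 173), (287, 190), (290, 218), (293, 223), (296, 217), (299, 191), (302, 155), (305, 148), (308, 169), (311, 196), (314, 217), (317, 224), (320, 225), (323, 223), (326, 221), (329, 205), (332, 132), (335, 49), (338, 36), (341, 50), (344, 65), (347, 78)]
425 [(76, 141), (79, 140), (82, 143), (85, 136), (88, 112), (91, 86), (94, 69), (97, 65), (100, 64), (103, 64), (292, 83), (295, 86), (298, 84), (301, 88), (304, 114), (307, 169), (310, 192), (313, 194), (316, 192), (319, 190)]
445 [(76, 139), (79, 140), (82, 137), (85, 110), (88, 84), (91, 70), (94, 64), (97, 64), (100, 64), (103, 60), (292, 72), (295, 74), (298, 73), (301, 76), (304, 83), (307, 130), (310, 182), (313, 189), (316, 191), (319, 191)]
455 [(76, 139), (79, 142), (82, 137), (85, 116), (88, 88), (91, 68), (94, 66), (97, 63), (100, 64), (103, 65), (292, 73), (295, 76), (298, 75), (301, 76), (304, 83), (307, 136), (310, 181), (313, 191), (316, 189), (319, 190)]
```

Run:
```python
import cv2
a=cv2.imread("pics/w3.png",0)
for c in(378,388,398):print(c,[(y,int(a[y,c])) for y in range(216,256,2)])
for r in(290,300):print(r,[(x,int(a[r,x])) for x in list(range(314,334,2))+list(range(446,464,2))])
b=cv2.imread("pics/w2.png",0)
for c in(325,332):print(c,[(y,int(b[y,c])) for y in range(200,240,2)])
```

```text
378 [(216, 191), (218, 190), (220, 190), (222, 189), (224, 189), (226, 188), (228, 188), (230, 188), (232, 181), (234, 159), (236, 125), (238, 91), (240, 90), (242, 90), (244, 89), (246, 88), (248, 87), (250, 86), (252, 87), (254, 88)]
388 [(216, 215), (218, 214), (220, 215), (222, 215), (224, 214), (226, 215), (228, 215), (230, 214), (232, 201), (234, 150), (236, 107), (238, 88), (240, 87), (242, 88), (244, 87), (246, 88), (248, 88), (250, 88), (252, 88), (254, 88)]
398 [(216, 207), (218, 211), (220, 212), (222, 214), (224, 213), (226, 211), (228, 211), (230, 212), (232, 207), (234, 182), (236, 140), (238, 95), (240, 86), (242, 89), (244, 84), (246, 85), (248, 86), (250, 84), (252, 86), (254, 83)]
290 [(314, 235), (316, 235), (318, 233), (320, 226), (322, 164), (324, 82), (326, 67), (328, 66), (330, 64), (332, 64), (446, 85), (448, 86), (450, 90), (452, 101), (454, 175), (456, 228), (458, 235), (460, 234), (462, 235)]
300 [(314, 235), (316, 236), (318, 231), (320, 220), (322, 144), (324, 78), (326, 69), (328, 67), (330, 65), (332, 64), (446, 74), (448, 77), (450, 78), (452, 83), (454, 145), (456, 205), (458, 216), (460, 217), (462, 216)]
325 [(200, 219), (202, 218), (204, 217), (206, 206), (208, 172), (210, 154), (212, 151), (214, 153), (216, 155), (218, 143), (220, 107), (222, 85), (224, 81), (226, 80), (228, 80), (230, 79), (232, 80), (234, 79), (236, 79), (238, 78)]
332 [(200, 220), (202, 219), (204, 218), (206, 197), (208, 164), (210, 155), (212, 157), (214, 158), (216, 160), (218, 138), (220, 96), (222, 81), (224, 80), (226, 79), (228, 78), (230, 79), (232, 78), (234, 73), (236, 71), (238, 68)]
```

I had misread the crown edge: the dark band at crop rows 335–340 is the black ring, and the crown begins at about 343. So only about -1.2 mm in tool z is needed. Lowering to about 10 mm above home.

Emit:
{"method": "play_rows", "body": {"series": [0,0,0,0.2,0.01,-0.05,0,0,0,0,0.5,0.01,-0.05,0,0,0,0,0.8,0.01,-0.05,0,0,0,0,1.05,0.01,-0.05,0,0,0,0,1.22,0.01,-0.05,0,0,0,0,1.32,0.01,-0.05,0,0,0,0,1.32,0.01,-0.05,0,0,0,0,1.32,0.01,-0.05,0]}}

```text
t: 7.7
eef_pos: [0.5188, -0.193, 0.1729]
eef_rot: [[0.0, 0.068, 0.998], [-0.0, 0.998, -0.068], [-1.0, -0.0, 0.0]]
contact_force: [-0.1, -0.8, -5.4]
grip_width: 0.333
```

```bash
cat > o.py <<'E'
from h import *
F=[];M=[];P=[]
for i in range(3):
    s=bot.observe();F+=[s["contact_force"]];P+=[s["eef_pos"]];M+=[s["moment"]];bot.read_camera("wrist")
np.set_printoptions(precision=4,suppress=True)
print(s["t"],np.mean(P,0),np.mean(F,0),np.mean(M,0),np.degrees(np.arctan2(s["eef_rot"][1,2],s["eef_rot"][0,2])),s["grip_width"]);print(np.array(F))
E
python3 o.py
```

```text
7.8 [ 0.5188 -0.193   0.173 ] [ 0.1272 -0.2113 -5.5354] [-0.0039  0.069  -0.0048] -3.8695640536049956 0.33542905922239846
[[-0.053  -0.8124 -5.4085]
 [-0.1608  0.0886 -5.8145]
 [ 0.5954  0.0899 -5.3832]]
```

Emit:
{"method": "play_rows", "body": {"series": [0,0,0,0.04,0,0,0,0,0,0,0.08,0,0,0,0,0,0,0.12,0,0,0,0,0,0,0.16,0,0,0,0,0,0,0.16,0,0,0]}}

```text
t: 8.35
eef_pos: [0.5187, -0.1929, 0.1686]
eef_rot: [[0.0, 0.067, 0.998], [-0.0, 0.998, -0.067], [-1.0, -0.0, 0.0]]
contact_force: [0.7, 0.4, -5.6]
grip_width: 0.338
```

```bash
python3 o.py
```

```text
8.45 [ 0.5187 -0.1929  0.1687] [ 0.9254  0.3932 -5.5733] [ 0.0064  0.0013 -0.0211] -3.8720779671762977 0.3368260770557692
[[ 0.7494  0.4289 -5.6275]
 [ 1.01    0.558  -5.6006]
 [ 1.0169  0.1928 -5.4919]]
```

Emit:
{"method": "play_rows", "body": {"series": [0,0,0,0.02,0,0,0,0,0,0,0.04,0,0,0,0,0,0,0.06,0,0,0,0,0,0,0.08,0,0,0]}}

```text
t: 8.9
eef_pos: [0.5193, -0.1932, 0.1674]
eef_rot: [[0.002, 0.068, 0.998], [-0.0, 0.998, -0.068], [-1.0, -0.0, 0.002]]
contact_force: [-0.1, -0.3, 1.3]
grip_width: 0.335
```

```bash
python3 o.py
```

```text
9.0 [ 0.5193 -0.1932  0.1674] [ 0.2094 -0.182   1.1604] [ 0.0212  0.0372 -0.0155] -3.8745882915618184 0.335517876888206
[[-0.0781 -0.2579  1.2907]
 [ 0.182  -0.072   0.967 ]
 [ 0.5243 -0.2162  1.2234]]
```

Emit:
{"method": "play_rows", "body": {"series": [0,0,0,0.02,0,0,0,0,0,0,0.02,0,0,0]}}

```text
t: 9.25
eef_pos: [0.5193, -0.1932, 0.1669]
eef_rot: [[0.002, 0.068, 0.998], [-0.001, 0.998, -0.068], [-1.0, -0.0, 0.002]]
contact_force: [-0.6, -1.0, 4.7]
grip_width: 0.338
```

Emit:
{"method": "play_rows", "body": {"series": [0,0,0,0.02,0,0,0,0,0,0,0.02,0,0,0]}}

```text
t: 9.45
eef_pos: [0.5191, -0.1931, 0.1661]
eef_rot: [[0.001, 0.068, 0.998], [-0.0, 0.998, -0.068], [-1.0, -0.0, 0.001]]
contact_force: [0.9, -1.2, 2.2]
grip_width: 0.336
```

Emit:
{"method": "play_rows", "body": {"series": [0,0,0,0.016,0,0,0,0,0,0,0.016,0,0,0]}}

```text
t: 9.65
eef_pos: [0.5189, -0.1931, 0.1652]
eef_rot: [[0.001, 0.068, 0.998], [-0.0, 0.998, -0.068], [-1.0, -0.0, 0.001]]
contact_force: [2.1, -1.1, -0.4]
grip_width: 0.339
```

Emit:
{"method": "play_rows", "body": {"series": [0,0,0,0.016,0,0,0,0,0,0,0.016,0,0,0]}}

```text
t: 9.85
eef_pos: [0.5189, -0.1931, 0.1648]
eef_rot: [[0.001, 0.067, 0.998], [-0.0, 0.998, -0.067], [-1.0, -0.0, 0.001]]
contact_force: [3.2, -2.0, -1.8]
grip_width: 0.332
```

Emit:
{"method": "play_rows", "body": {"series": [0,0,0,0.016,0,0,0,0,0,0,0.016,0,0,0]}}

```text
t: 10.05
eef_pos: [0.519, -0.1931, 0.1647]
eef_rot: [[0.001, 0.068, 0.998], [-0.0, 0.998, -0.068], [-1.0, -0.0, 0.001]]
contact_force: [3.5, -1.2, 0.0]
grip_width: 0.338
```

Emit:
{"method": "play_rows", "body": {"series": [0,0,0,0,-0.006,0.014,0,0,0,0,0,-0.006,0.014,0]}}

```text
t: 10.25
eef_pos: [0.5191, -0.1932, 0.1647]
eef_rot: [[0.0, 0.068, 0.998], [-0.0, 0.998, -0.068], [-1.0, -0.0, 0.0]]
contact_force: [2.3, -1.2, 1.6]
grip_width: 0.335
```

```bash
python3 o.py
```

```text
10.35 [ 0.5191 -0.1932  0.1647] [ 2.6144 -1.045   1.7058] [-0.382  -0.668   0.0087] -3.871839443395987 0.33371404815799904
[[ 2.3423 -1.2464  1.6119]
 [ 2.7041 -0.4503  1.2335]
 [ 2.7967 -1.4384  2.272 ]]
```

Emit:
{"method": "play_rows", "body": {"series": [0,0,0,0,-0.01,0.03,0,0,0,0,0,-0.01,0.03,0]}}

```text
t: 10.6
eef_pos: [0.5194, -0.1933, 0.1646]
eef_rot: [[-0.001, 0.068, 0.998], [0.0, 0.998, -0.068], [-1.0, 0.0, -0.001]]
contact_force: [0.8, -0.9, 4.5]
grip_width: 0.334
```

```bash
python3 o.py
```

```text
10.7 [ 0.5195 -0.1933  0.1646] [ 1.1387 -0.8531  4.4454] [-0.176  -0.2084  0.0323] -3.867552624993895 0.33235275572032436
[[ 0.7818 -0.8778  4.5371]
 [ 1.5427 -1.0573  4.6739]
 [ 1.0917 -0.6243  4.1253]]
```

Emit:
{"method": "play_rows", "body": {"series": [0,0,0,0,-0.012,0.014,0,0,0,0,0,-0.012,0.014,0]}}

```text
t: 10.95
eef_pos: [0.5196, -0.1933, 0.1646]
eef_rot: [[-0.001, 0.067, 0.998], [0.001, 0.998, -0.067], [-1.0, 0.001, -0.001]]
contact_force: [-0.5, 0.4, 5.5]
grip_width: 0.335
```

```bash
python3 o.py
```

```text
11.05 [ 0.5196 -0.1933  0.1646] [0.1415 0.3538 5.6822] [0.0317 0.024  0.02  ] -3.866300455664792 0.3335361229070324
[[-0.5456  0.3824  5.4954]
 [ 0.5457 -0.3409  5.7212]
 [ 0.4244  1.02    5.8301]]
```

Emit:
{"method": "play_rows", "body": {"series": [0,0,0,0.008,0,0,0,0,0,0,0.016,0,0,0]}}

```text
t: 11.3
eef_pos: [0.5197, -0.1934, 0.1646]
eef_rot: [[-0.001, 0.067, 0.998], [0.001, 0.998, -0.067], [-1.0, 0.001, -0.001]]
contact_force: [-1.4, 1.4, 11.0]
grip_width: 0.333
```

```bash
python3 o.py
python3 - <<'E'
from h import *
sc=bot.read_camera("scene")
cv2.imwrite("pics/s5.png",cv2.resize(sc[120:195,180:280,::-1],None,fx=8,fy=8,interpolation=3))
s=bot.observe()
# predicted rows: rim front edge and crown edge
E
```

```text
11.4 [ 0.5197 -0.1934  0.1646] [-1.4586  0.5144  9.9231] [0.1453 0.2179 0.0376] -3.864928237611432 0.3308857982318786
[[-1.3806  1.4114 10.9812]
 [-0.9541  0.2179  9.323 ]
 [-2.041  -0.0862  9.4651]]
```

View pics/s5.png

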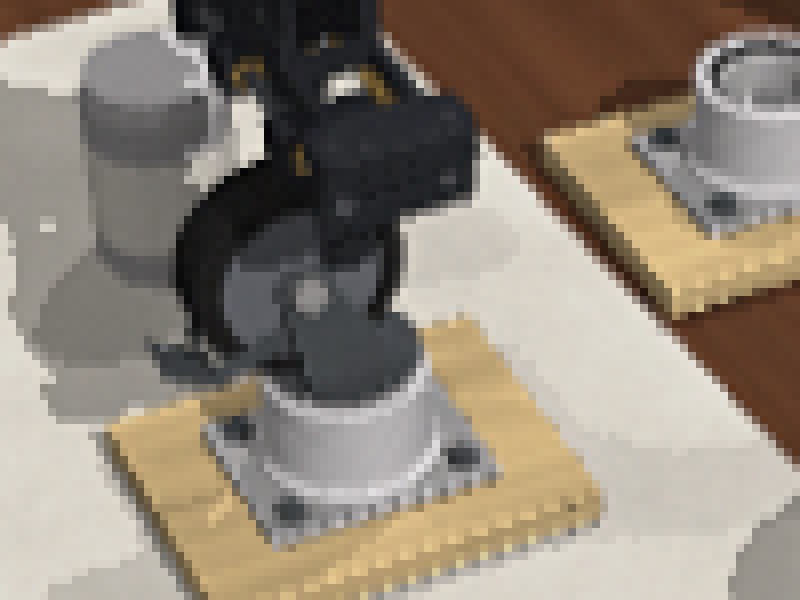

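Hard stop confirmed: a further 0.4 mm of command gave no motion and +4.5 N. The scene crop shows the crown just above the rim, level. I'll ease to about 12 N on the cup (reading about +6.6).

Emit:
{"method": "play_rows", "body": {"series": [0,0,0,-0.012,0,-0.006,0,0,0,0,-0.012,0,-0.006,0,0,0,0,-0.012,0,-0.006,0]}}

```text
t: 11.8
eef_pos: [0.5196, -0.1934, 0.1646]
eef_rot: [[-0.001, 0.067, 0.998], [0.001, 0.998, -0.067], [-1.0, 0.001, -0.001]]
contact_force: [0.7, 0.4, 6.4]
grip_width: 0.334
```

```bash
python3 o.py
```

```text
11.9 [ 0.5196 -0.1933  0.1646] [0.4497 0.1291 6.7836] [ 0.0307 -0.0077  0.0398] -3.8613266494255094 0.3374733069338214
[[ 0.7389  0.3719  6.4479]
 [ 0.0908  0.2682  6.9462]
 [ 0.5193 -0.2527  6.9566]]
```

Emit:
{"method": "play_rows", "body": {"series": [0.3,0,0,0,-0.002,0,0,0.6,0,0,0,-0.005,0,0,0.9,0,0,0,-0.007,0.001,0,1.2,0,0,0,-0.009,0.001,0,1.38,0,0,0,-0.011,0.002,0]}}

```text
t: 12.45
eef_pos: [0.5196, -0.1937, 0.1646]
eef_rot: [[-0.001, 0.258, 0.966], [0.0, 0.966, -0.258], [-1.0, 0.0, -0.001]]
contact_force: [0.2, -0.6, 6.1]
grip_width: 0.336
```

```bash
python3 o.py
```

```text
12.55 [ 0.5197 -0.1937  0.1646] [ 0.1459 -0.5721  6.3341] [-0.0116 -0.0111  0.0341] -14.938874765532791 0.3381632221333933
[[ 0.2497 -0.6443  6.0512]
 [-0.2583 -0.9289  6.4675]
 [ 0.4462 -0.1432  6.4835]]
```

Emit:
{"method": "play_rows", "body": {"series": [0.3,0,0,0,-0.002,0,0,0.6,0,0,0,-0.005,0,0,0.9,0,0,0,-0.007,0.001,0,1.2,0,0,0,-0.009,0.001,0,1.42,0,0,0,-0.011,0.002,0]}}

```text
t: 13.1
eef_pos: [0.5196, -0.1941, 0.1646]
eef_rot: [[-0.001, 0.444, 0.896], [0.0, 0.896, -0.444], [-1.0, -0.0, -0.001]]
contact_force: [0.3, -0.3, 6.4]
grip_width: 0.331
```

Emit:
{"method": "play_rows", "body": {"series": [0.3,0,0,0,-0.002,0,0,0.6,0,0,0,-0.005,0,0,0.9,0,0,0,-0.007,0.001,0,1.2,0,0,0,-0.009,0.001,0,1.5,0,0,0,-0.011,0.002,0]}}

```text
t: 13.6
eef_pos: [0.5194, -0.1944, 0.1646]
eef_rot: [[-0.001, 0.62, 0.784], [0.0, 0.784, -0.62], [-1.0, -0.0, -0.001]]
contact_force: [-0.2, -0.7, 7.0]
grip_width: 0.335
```

```bash
python3 o.py
```

```text
13.7 [ 0.5194 -0.1944  0.1646] [-0.6187 -0.6016  6.8447] [-0.1512  0.1467  0.0237] -38.34735381253185 0.33647026732349417
[[-0.1763 -0.6856  7.0393]
 [-0.6135  0.2915  6.8516]
 [-1.0664 -1.4109  6.6431]]
```

Emit:
{"method": "play_rows", "body": {"series": [-0.36,0,0,0,0.003,-0.001,0,-0.72,0,0,0,0.005,-0.002,0,-1.08,0,0,0,0.008,-0.003,0,-1.44,0,0,0,0.011,-0.004,0,-1.8,0,0,0,0.013,-0.006,0,-2.16,0,0,0,0.016,-0.007,0,-2.52,0,0,0,0.018,-0.009,0,-2.88,0,0,0,0.021,-0.011,0,-3.24,0,0,0,0.023,-0.013,0,-3.6,0,0,0,0.025,-0.015,0,-3.96,0,0,0,0.027,-0.017,0,-4.3,0,0,0,0.029,-0.02,0]}}

```text
t: 14.95
eef_pos: [0.5196, -0.1934, 0.1646]
eef_rot: [[-0.0, 0.066, 0.998], [0.001, 0.998, -0.066], [-1.0, 0.001, -0.0]]
contact_force: [0.7, 0.3, 5.8]
grip_width: 0.34
```

```bash
python3 o.py
```

```text
15.05 [ 0.5196 -0.1934  0.1646] [ 0.4508 -0.7623  6.1577] [-0.0264 -0.0679  0.0151] -3.78457511512425 0.33569918856131253
[[ 0.7296  0.3173  5.7952]
 [ 0.5967 -1.4387  6.7883]
 [ 0.0263 -1.1655  5.8897]]
```

Emit:
{"method": "play_rows", "body": {"series": [-0.36,0,0,0.001,0.003,-0.001,0,-0.72,0,0,0.001,0.005,-0.002,0,-1.08,0,0,0.001,0.008,-0.003,0,-1.44,0,0,0.001,0.011,-0.004,0,-1.8,0,0,0.001,0.013,-0.006,0,-2.16,0,0,0.001,0.016,-0.007,0]}}

```text
t: 15.7
eef_pos: [0.5196, -0.1928, 0.1646]
eef_rot: [[-0.0, -0.234, 0.972], [0.001, 0.972, 0.234], [-1.0, 0.001, -0.0]]
contact_force: [0.6, 0.7, 6.7]
grip_width: 0.337
```

Emit:
{"method": "play_rows", "body": {"series": [-0.36,0,0,0,0.003,-0.001,0,-0.72,0,0,0,0.005,-0.002,0,-1.08,0,0,0,0.008,-0.003,0,-1.44,0,0,0,0.011,-0.004,0,-1.8,0,0,0,0.013,-0.006,0,-2.16,0,0,0,0.016,-0.007,0]}}

```text
t: 16.3
eef_pos: [0.5193, -0.1923, 0.1646]
eef_rot: [[-0.0, -0.512, 0.859], [0.001, 0.859, 0.512], [-1.0, 0.001, 0.0]]
contact_force: [0.5, 0.7, 5.1]
grip_width: 0.339
```

```bash
python3 o.py
```

```text
16.4 [ 0.5193 -0.1923  0.1646] [0.3738 0.1796 6.2432] [ 0.1883 -0.0373  0.0263] 30.797082099646644 0.3355522331473105
[[ 0.4734  0.7345  5.1309]
 [ 0.2457 -0.4303  6.6292]
 [ 0.4022  0.2344  6.9694]]
```

Emit:
{"method": "play_rows", "body": {"series": [0.36,0,0,0,-0.003,0,0,0.72,0,0,0,-0.006,0.001,0,1.08,0,0,0,-0.008,0.001,0,1.44,0,0,0,-0.011,0.002,0,1.8,0,0,0,-0.014,0.002,0,2.16,0,0,0,-0.017,0.002,0,2.52,0,0,0,-0.02,0.002,0,2.88,0,0,0,-0.023,0.002,0,3.24,0,0,0,-0.026,0.001,0,3.6,0,0,0,-0.029,0.001,0,3.96,0,0,0,-0.032,0,0,4.33,0,0,0,-0.035,-0.001,0]}}

```text
t: 17.65
eef_pos: [0.5197, -0.1933, 0.1646]
eef_rot: [[-0.001, 0.07, 0.998], [0.0, 0.998, -0.07], [-1.0, 0.0, -0.001]]
contact_force: [0.1, 0.1, 7.0]
grip_width: 0.335
```

```bash
python3 o.py
```

```text
17.75 [ 0.5197 -0.1933  0.1646] [-0.1475 -0.5468  6.8114] [-0.0176  0.0003 -0.0192] -4.032516272052644 0.3379585388276801
[[ 0.1462  0.0647  7.0294]
 [-0.6015 -1.0061  6.1956]
 [ 0.0128 -0.6989  7.2092]]
```

Emit:
{"method": "play_rows", "body": {"series": [0,0,0,-0.02,0,0,0,0,0,0,-0.02,0,0,0.36,0,0,0,-0.02,0,0,0.45,0,0,0,-0.02,0,0,0.75,0,0,0,-0.02,0,0,0.75,0,0,0,-0.02,0,0,0.75,0,0,0,-0.02,0,0,0.75]}}

```text
t: 18.5
eef_pos: [0.5198, -0.1936, 0.1649]
eef_rot: [[-0.0, 0.069, 0.998], [0.0, 0.998, -0.069], [-1.0, 0.0, -0.0]]
contact_force: [1.1, 0.2, 0.4]
grip_width: 0.747
```

```bash
python3 o.py
```

```text
18.6 [ 0.5198 -0.1936  0.1649] [ 0.6632 -0.0338  0.3745] [ 0.0131 -0.0059 -0.0072] -3.9447362911940105 0.7489124824117515
[[ 1.0804  0.2258  0.3817]
 [ 0.8576 -0.3898  0.4863]
 [ 0.0516  0.0626  0.2556]]
```

Released cleanly. Retreating straight up and back, then a final look.

Emit:
{"method": "play_rows", "body": {"series": [0,0,0,-0.3,0,0,0.75,0,0,0,-1,0,0,0.75,0,0,0,-2,0,0,0.75,0,0,0,-3.2,0,0,0.75,0,0,0,-4.2,0,0,0.75,0,0,0,-4.8,0,0,0.75,0,0,0,-5,0,0,0.75,0,0,0,-5,0,0,0.75]}}

```text
t: 19.45
eef_pos: [0.5201, -0.1937, 0.2906]
eef_rot: [[0.001, 0.069, 0.998], [-0.0, 0.998, -0.069], [-1.0, -0.0, 0.001]]
contact_force: [0.5, 0.2, -0.0]
grip_width: 0.749
```

```bash
python3 o.py|head -1
python3 - <<'E'
from h import *
s=bot.observe();im=bot.read_camera("wrist");sc=bot.read_camera("scene")
np.save("s6.npy",s,allow_pickle=True)
a=cv2.resize(im[40:300,160:360,::-1],None,fx=2,fy=2,interpolation=3)
b=cv2.resize(sc[110:240,170:270,::-1],None,fx=4,fy=4,interpolation=3)
cv2.imwrite("pics/f.png",np.hstack([a,b]))
E
```

```text
19.55 [ 0.5197 -0.1935  0.2898] [-0.2964  0.2853  0.0729] [ 0.0159  0.0047 -0.0114] -3.9405787424928747 0.7526942676154499
```

View pics/f.png

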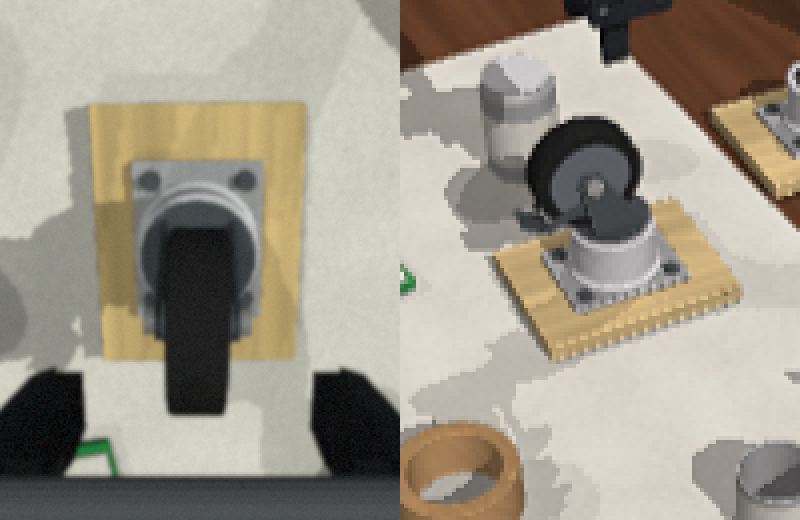

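The final view shows the castor seated. In the wrist crop, the wheel (columns 165–230) lies along the plate's long axis and the crown sits inside the rim. In the scene crop it stands upright, the can next to the plate and the tape roll are in place, and the tin is still standing. Handing in.

```bash
python3 -c "
from plant import bot
print(bot.job_done())"
```

```text
the job is handed in; nothing more can be done
None
```

The castor is in the swivel head, swung both ways under a light push, back in line with the plate and released. I handed the job in at about 19.6 s of the 64 s allowed.

- **Lift:** I took the castor by the wheel and lifted it out of the tin. The force readings put its weight at about 5.4 N.
- **Fitting:** The collar went past the dust ring at roughly 10 N. It then met a hard stop about 1.9 mm above nominal home: pressing 0.4 mm further moved nothing and added about 4.5 N. The highest load read on the cup was about 16 N, during that check.
- **Bedding in:** With about 11.5–12.5 N on the cup (single noisy readings 10.5–12.6 N), I swung the wheel 34.5° clockwise and then 34.6° anticlockwise past in line. I brought it back to a yaw of about -4°, against the plate's -3.8° to -3.9°. It turned freely, with little side force (mostly under 1 N).
- **Last checks:** The gripper is clear and reads no force. The last pictures show the castor upright and seated, in line with the plate. The can next to the plate, the tape roll and the tin look in place. I did not look at the other food can again at the end, but the arm never went near it after the start.

While placing it I misread two edges in the pictures, the rim and the crown. I caught both against the plate edges and brightness profiles before lowering. Small side forces of about 3.5 N as it entered the cup were steered out.

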